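Brush out the photometer's sample well and hold its bayonet cap locked

TASK

Scrub out the photometer's sample well with the bottle brush, moving it right down to the bottom and at least half way up again two times, then stand the brush back in its pot and let go of it. Then lower the bayonet cap into the mouth of the well with its lugs through the two openings, push it down against the spring and turn it clockwise (seen from above) about a quarter turn to the stop, and finish still gripping the cap and holding it there against its return spring, without letting go. Leave the bottle, the vial and the timer where they are.

Things in the scene. Friction and masses are not known exactly. Their poses are not given: they have to be found in the camera images.
- photometer: Fixed bench photometer: white block, x -72 to +48 mm, y -50 to +50 mm in its frame, top face 62 mm high, display on its -x face. Origin on the bench, on the axis of the round sample well that opens upward. On top a dark steel collar, 80 mm outer diameter, top at z = 82 mm. Well bore 39 mm, floor at z = 8 mm.
- well_floor (a point): Centre of the well's floor, 8 mm above the photometer's origin; axes as the photometer's. Keepers, ring and collar leave at least 39 mm bore all the way down to it.
- well_mouth (a point): Centre of the mouth, in the keepers' top plane, 82 mm above the photometer's origin, same axes. Two keeper arcs inside the collar (5 mm thick, inner diameter 49 mm) leave openings about 22 to 27 mm wide at +x and -x for the lugs. A sprung steel ring below (bore 40 mm, top 8 mm below this point when free) has a 14 mm notch between two round pins at each opening; it takes the lugs.
- press (a joint): How far the sprung ring is pushed down, m: 0 free, 0.007 at the bottom stop; about 3 N at the start, 7 N at the bottom. The lugs slip under the keepers from 0.004 on; press to about 0.006 before turning.
- turn (a joint): Turn of the sprung ring, rad: 0 at rest (notches at the openings), growing clockwise seen from above, stop at 1.4; return spring 0.03 N m at rest, 0.12 N m at the stop. It turns with the cap once the lugs lie in the notches (about 0.08 rad of play) and springs most of the way back if the cap is let go.
- cap: Loose grey bayonet cap, 90 g, upright on the bench. Origin: centre of the underside, z up. Two lugs at the underside (10 mm wide, 7 thick) along +x and -x, 62 mm overall; plug 44 mm diameter, 18 high, tapered to 34 below; bar grip from 18 to 56 mm height, 40 long (x), 18 thick (y). A half turn is the same. Underside 8 mm below well_mouth on the free ring, 12 to 15 mm when locked.
- brush: Loose bottle brush, 60 g, 170 mm long, standing head down in the pot. Origin at the tip, the centre of the head's flat end; z along the brush to the handle (up). Bristle head 27 mm diameter, from 0 to 48 mm; thin wire stem to 90 mm; round white handle 18 mm diameter from 90 to 170 mm.
- pot: White round pot, fixed, 58 mm high, 52 mm diameter with a flared rim of 64 mm. Origin at the centre of its underside; inner floor 5 mm up, bore 44 mm.
- bottle: Bystander: amber reagent bottle with black cap, 46 mm diameter, 91 mm high; origin under its centre.
- vial: Bystander: small vial with blue cap, 23 mm diameter, 44 mm high; origin under its centre.
- timer: Bystander: flat white bench timer, 58 x 64 x 18 mm; origin under its centre.

How it is judged:
By the outcome, as a careful person would: the job done as asked, in the order asked, and still so for the second after the job is handed in, while the arm keeps its last pose, push and grip.
It also fails if it takes over 64 s, if anything falls off the work surface, if the arm or the gripper's body presses on something with over 40 N, if the wrist force passes 120 N, or if a joint passes its speed limit or range.

ROBOT

A 7-joint arm with a two-finger parallel gripper is mounted at the origin on a cart in front of the work surface, level with it; the furniture and walls round the work are solid. World frame = base frame: x ahead of the robot, y to its left, z up, the work surface at z = 0. Lengths are in m, angles in rad, forces in N, time in s.
With the tool pointing down it reaches from about 0.35 to 0.9 m from the base axis. Payload 8.1 kg.
Tool frame: the origin (TCP) lies between the finger pads; the fingertips stand ahead of it and the grasp point (between the pads) is the TCP (arm.nose_length is the z of the fingertips in the tool frame, in m); z points along the fingers, y is the line along which they close (so a half turn about z gives the same grasp; the last joint's range is limited). The gripper opens to 92 mm and grips with 3 to 60 N. Pads are 19 mm wide; open, the fingers measure 130 mm over their backs; the gripper's body (75 mm by 190 mm) begins 47 mm behind the grasp point.
Start: joints at [-1.375, 0.434, 0.025, 1.573, -0.012, 1.134, -0.075], TCP at [0.184, 0.597, 0.246] pointing down, gripper open.
Joint ranges: [-2.62, 2.62], [-0.44, 2.09], [-1.27, 1.32], [0.08, 2.57], [-1.32, 4.46], [0.12, 2], [-2.74, 2.74]. Speed limits (rad/s): [2.22, 2.22, 3.01, 3.01, 3.14, 3.14, 3.14].

INTERFACE

Orientations are given as a rotation vector (axis times angle).
In Python, from cell import sensors, optics, arm gives the robot as it stands.
- The arm moves only by the tool arm_command, never from a script. Its argument "deltas" is one flat list of numbers, 7 for each row, row after row: the turn, a rotation vector about the world's x, y, z as a fraction of full scale, then the shift along the world's x, y, z as a fraction of full scale, then the finger opening in mm, from 0 to 91.8. In form: [wx, wy, wz, dx, dy, dz, fingers, wx, wy, wz, dx, dy, dz, fingers, ...]. A call has 1 to 20 rows; each row is the pose to reach, as a shift and turn from the pose commanded when the call began; what a row does not reach only later rows make up. Full scale, the value 1, is 1 m for a shift and 90 degrees for a turn. A row lasts 1/10 s, in which the tool goes at most 50 mm and 8.59 degrees, less where a joint would pass 70% of its speed; a pose out of reach is approached as far as the arm can. A call with a number of a shift or a turn outside -1 to 1 is refused whole. A call with a gripper value outside its range is refused whole. The fingers move at their own pace and stop on an object; "force" is the grip in N (left out, the last holds). Time passes only in rows, so rows that repeat a pose let the fingers close. It gives the time, the measured TCP pose, the force, the opening and the grip force at its end, in the units of the state.
- sensors.observe(): the state, without advancing time (a new reading comes with each control period).
- optics.get_image(name): name is "side" or "top"; returns the picture (420x560x3 uint8, blue, green, red); there is no depth.
- optics.calibration(name): a dict with "camera_matrix" (3x3 intrinsics, pixels), "rvec" (rotation vector, rad) and "tvec" (3), from world to camera coordinates, as OpenCV has them. Camera axes: x right, y down, z forward; pixel columns grow to the right and rows downward; lengths in m; the calibration is good to about 2 mm. A picture is of the moment at which its call begins. calibration takes no time and is no camera call.
- arm.sign_off(): hands the job in; it is judged then, once.
The state is a dict: "clock": time; "joints": joint angles; "dq": joint speeds; "joint_efforts": joint torques, N m; "position": TCP position; "ee_rot": TCP orientation; "force": force on the tool from outside, world axes, zero at the start; "ft_torque": the same for the moment, N m; "width": opening from 0.0 (shut) to 1.0 (fully open); "gripper_force": force on a finger pad.
Only numpy, scipy, OpenCV 4.12 (cv2) and the standard library are available. Lean on these libraries where they do the work, as an engineer would, in place of code of your own. Each camera call takes 0.05 s, during which the arm holds its last target. There are 200 camera calls.

## Working session

There is one attempt and no reset: what is moved stays moved. The work goes in short steps, Python scripts to look and compute and a tool call to move; the robot and the scene stay as the last step left them, time stands still between calls to the robot, and variables do not carry over. Pictures are saved under pics/ and viewed, at most 10 in all, crops included, and the job is handed in when it is done.

Besides the shell and the picture viewer there is one more tool, called after ">>>" by a JSON object that holds its "api" and its "payload", one argument or row to a line. arm_command: Moves the arm, as the interface text tells. Its arguments: {"type":"object","properties":{"deltas":{"type":"array","items":{"type":"number"}},"force":{"type":"number"}},"required":["deltas"]}

```bash
mkdir -p pics; ls
python3 - <<'E'
from cell import sensors, optics, arm
import cv2
s=sensors.observe();print({k:s[k] for k in('clock','position','ee_rot','width','force')}, arm.nose_length)
for n in('side','top'):
    cv2.imwrite(f'pics/{n}0.png',optics.get_image(n)); c=optics.calibration(n); print(n,c)
E
```

```text
pics
{'clock': 0.0, 'position': array([0.18392533, 0.59684822, 0.24497241]), 'ee_rot': array([-4.67749917e-01, -3.10652903e+00,  2.34771527e-03]), 'width': 0.9968316252745086, 'force': array([ 0.45919112, -0.09008024,  0.21958175])} 0.019
side {'camera_matrix': array([[495.93271413,   0.        , 283.50944578],
       [  0.        , 495.93271413, 208.9126085 ],
       [  0.        ,   0.        ,   1.        ]]), 'rvec': array([ 0.29925869, -2.56550053,  1.59268384]), 'tvec': array([0.6093651 , 0.03286997, 1.08785852])}
top {'camera_matrix': array([[423.5848187 ,   0.        , 285.86164351],
       [  0.        , 423.5848187 , 199.42382047],
       [  0.        ,   0.        ,   1.        ]]), 'rvec': array([ 2.17669564, -2.11558048,  0.16926458]), 'tvec': array([0.19030606, 0.58600957, 0.85921077])}
```

View pics/side0.png

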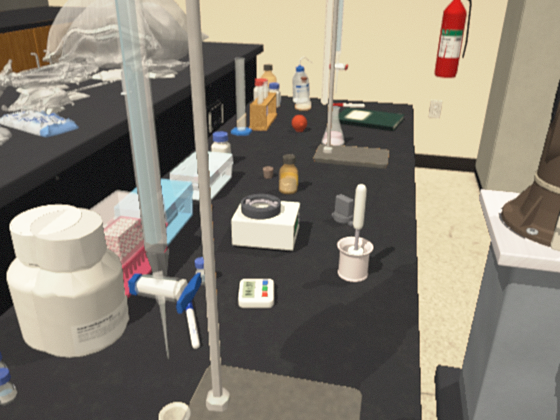

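View pics/top0.png

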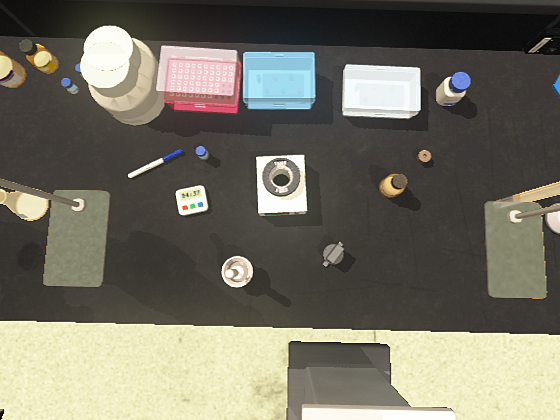

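```bash
cat > h.py <<'E'
import numpy as np, cv2
from cell import sensors, optics, arm
def cal(n):
    c=optics.calibration(n); return c['camera_matrix'],np.array(c['rvec'],float),np.array(c['tvec'],float)
def ray(n,p,z):
    K,r,t=cal(n);R=cv2.Rodrigues(r)[0];o=-R.T@t;d=R.T@np.linalg.inv(K)@np.array([p[0],p[1],1.]);return o+d*(z-o[2])/d[2]
def proj(n,P):
    K,r,t=cal(n);return cv2.projectPoints(np.array(P,float).reshape(-1,1,3),r,t,K,None)[0].reshape(-1,2)
def crop(src,dst,x,y,w,h,s):
    im=cv2.imread(src) if isinstance(src,str) else src
    cv2.imwrite(dst,cv2.resize(im[y:y+h,x:x+w],None,fx=s,fy=s,interpolation=cv2.INTER_CUBIC))
E
python3 - <<'E'
from h import *
crop('pics/top0.png','pics/top_c.png',215,145,150,150,4)
crop('pics/side0.png','pics/side_c.png',225,175,160,115,5)
for n in('side','top'):
    K,r,t=cal(n);R=cv2.Rodrigues(r)[0];print(n,-R.T@t,proj(n,[[.184,.597,.246],[0,0,0],[.5,0,0],[.5,.2,0]]).round())
E
```

```text
side [0.38703823 1.07258021 0.50558433] [[586. 259.]
 [561. 224.]
 [335. 200.]
 [322. 240.]]
top [0.44496623 0.21121113 0.9355542 ] [[ 22. 431.]
 [380. 488.]
 [378. 241.]
 [288. 239.]]
```

View pics/top_c.png

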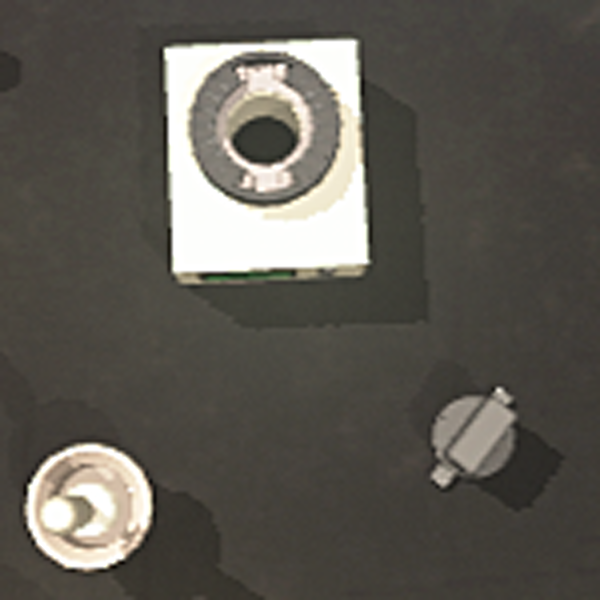

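View pics/side_c.png

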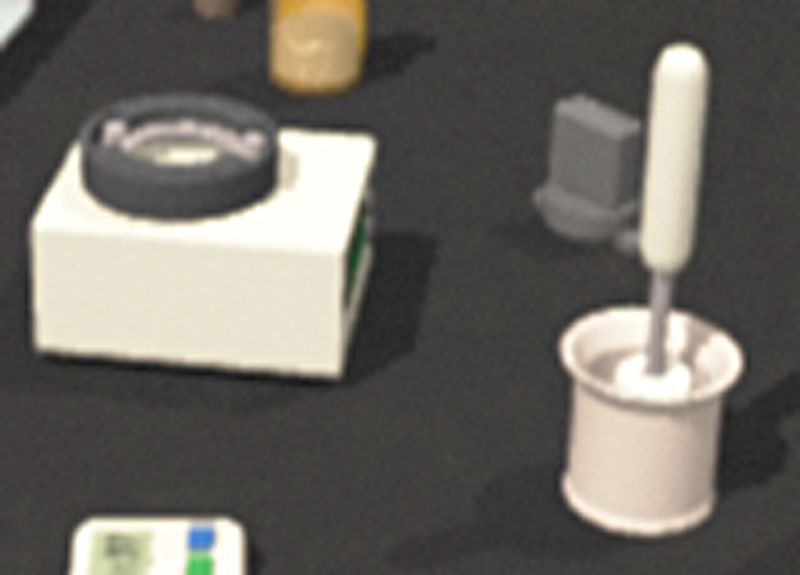

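Run:
```python
from h import *
T=lambda x,y:((x+.5)/4-.5+215,(y+.5)/4-.5+145)
S=lambda x,y:((x+.5)/5-.5+225,(y+.5)/5-.5+175)
def tri(a,b):
    P=[]
    for n in('top','side'):
        K,r,t=cal(n);P.append(K@np.c_[cv2.Rodrigues(r)[0],t])
    X=cv2.triangulatePoints(*P,np.array(a,float).reshape(2,1),np.array(b,float).reshape(2,1));return (X[:3]/X[3]).ravel()
f=lambda p,z:ray('top',T(*p),z).round(4)
print('collar',f((266,127),.082), 'side',ray('side',S(180,140),.082))
c=[f(p,.062) for p in((165,46),(357,39),(369,264),(174,274))];print('block',c)
for a,b in((3,0),(2,1)):d=c[b]-c[a];print(np.degrees(np.arctan2(d[1],d[0])),np.linalg.norm(d))
m=sum(c)/4;print('blockcentre',m)
print('pot rim',f((90,507),.058), ray('side',S(653,355),.058))
print('handle top tri',tri(T(58,517),S(683,47)), f((58,517),.17), )
for q,z in(((683,47),.175),((666,270),.095),((656,368),.053)): print(z,ray('side',S(*q),z))
l1,l2=f((503,394),.006),f((442,478),.006);d=l1-l2;print('lugs',l1,l2,(l1+l2)/2,np.degrees(np.arctan2(d[1],d[0])),np.linalg.norm(d))
b=[f(p,.056) for p in((449,462),(493,400),(516,412),(473,475))];print('bar',sum(b)/4,f((482,437),.056),b)
for a,e in((0,1),(3,2)):
  d=b[e]-b[a];print(np.degrees(np.arctan2(d[1],d[0])),np.linalg.norm(d))
```

```text
collar [0.6221 0.2182 0.082 ] side [0.62129618 0.2239744  0.082     ]
block [array([0.6684, 0.273 , 0.062 ]), array([0.6752, 0.1715, 0.062 ]), array([0.5552, 0.1627, 0.062 ]), array([0.5471, 0.2637, 0.062 ])]
4.384256791561287 0.12165599039915787
4.194182788390858 0.12032223402181327
blockcentre [0.611475 0.217725 0.062   ]
pot rim [0.4268 0.3023 0.058 ] [0.426192   0.30386966 0.058     ]
handle top tri [0.42501208 0.30385078 0.17702912] [0.4243 0.3047 0.17  ]
0.175 [0.42562185 0.2991339  0.175     ]
0.095 [0.42411919 0.30839617 0.095     ]
0.053 [0.42472175 0.30411306 0.053     ]
lugs [0.4928 0.0848 0.006 ] [0.4465 0.1176 0.006 ] [0.46965 0.1012  0.006  ] -35.3146467917092 0.05674090235447442
bar [0.4678  0.10185 0.056  ] [0.4679 0.1023 0.056 ] [array([0.4546, 0.1191, 0.056 ]), array([0.487 , 0.0968, 0.056 ]), array([0.4812, 0.0848, 0.056 ]), array([0.4484, 0.1067, 0.056 ])]
-34.53853255910943 0.03933255648950369
-33.730359909993915 0.039439193703725735
```

>>> {"api": "arm_command", "payload": {
  "deltas": [0, 0, 0, 0.04, -0.049, 0, 91, 0, 0, 0, 0.08, -0.098, 0, 91, 0, 0, 0, 0.12, -0.147, 0, 91, 0, 0, 0, 0.16, -0.195, 0, 91, 0, 0, 0, 0.2, -0.244, 0, 60, 0, 0, 0, 0.23, -0.28, 0, 60, 0, 0, 0, 0.241, -0.293, 0, 60, 0, 0, 0, 0.241, -0.293, 0, 60, 0, 0, 0, 0.241, -0.293, 0, 60, 0, 0, 0, 0.241, -0.293, 0, 60],
  "force": 30
}}

```text
clock: 1.1
position: [0.425, 0.3039, 0.2455]
ee_rot: [-0.47, -3.106, 0.0]
force: [-0.0, 0.6, 0.3]
width: 0.66
gripper_force: 0.0
```

Run:
```python
from h import *
s=sensors.observe();print({k:s[k] for k in('clock','position','ee_rot','width','force','joints')})
im=optics.get_image('side');t=optics.get_image('top')
x,y=proj('side',s['position'])[0];print(x,y,proj('top',s['position']))
a=cv2.resize(im[110:290,280:440],None,fx=3.3,fy=3.3,interpolation=2);b=cv2.resize(t[200:330,190:290],(400,520));b=cv2.copyMakeBorder(b,0,a.shape[0]-520,0,0,0) if a.shape[0]>520 else b
cv2.imwrite('pics/a1.png',np.hstack([a,b])[:, :800]);print(a.shape)
```

```text
{'clock': 1.1, 'position': array([0.42503909, 0.30391859, 0.24550536]), 'ee_rot': array([-4.70217015e-01, -3.10564626e+00,  2.66609364e-04]), 'width': 0.6601150672938163, 'force': array([-0.02295589,  0.59389017,  0.26962959]), 'joints': array([-0.844583  ,  0.2669203 ,  0.15292365,  1.83054171, -0.04673438,
        1.04806726,  0.59663423])}
364.93918862542284 144.83272706111097 [[223.80061984 274.5576919 ]]
(594, 528, 3)
```

View pics/a1.png

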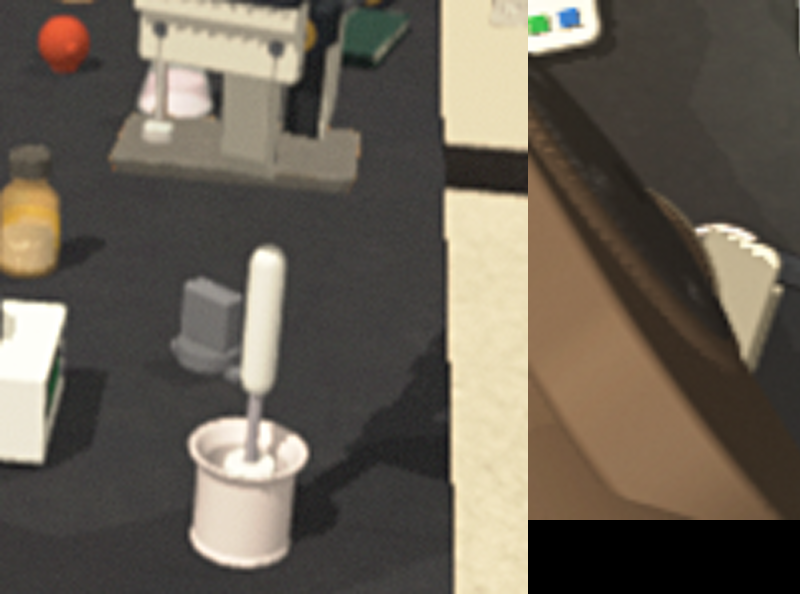

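>>> {"api": "arm_command", "payload": {
  "deltas": [0, 0, 0, 0, 0, -0.03, 60, 0, 0, 0, 0, 0, -0.06, 60, 0, 0, 0, 0, 0, -0.09, 60, 0, 0, 0, 0, 0, -0.109, 60, 0, 0, 0, 0, 0, -0.109, 60, 0, 0, 0, 0, 0, -0.109, 10, 0, 0, 0, 0, 0, -0.109, 10, 0, 0, 0, 0, 0, -0.109, 10, 0, 0, 0, 0, 0, -0.109, 10, 0, 0, 0, 0, 0, -0.109, 10, 0, 0, 0, 0, 0, -0.109, 10],
  "force": 30
}}

```text
clock: 2.3
position: [0.4251, 0.3043, 0.137]
ee_rot: [0.468, 3.106, 0.001]
force: [-0.6, -1.4, 0.8]
width: 0.189
gripper_force: 30.0
```

>>> {"api": "arm_command", "payload": {
  "deltas": [0, 0, 0, 0, 0, 0.03, 10, 0, 0, 0, 0, 0, 0.06, 10, 0, 0, 0, 0, 0, 0.09, 10, 0, 0, 0, 0, 0, 0.11, 10, 0, 0, 0, 0.03, -0.013, 0.11, 10, 0, 0, 0, 0.06, -0.026, 0.11, 10, 0, 0, 0, 0.09, -0.039, 0.11, 10, 0, 0, 0, 0.12, -0.052, 0.11, 10, 0, 0, 0, 0.15, -0.065, 0.11, 10, 0, 0, 0, 0.18, -0.078, 0.11, 10, 0, 0, 0, 0.198, -0.086, 0.11, 10, 0, 0, 0, 0.198, -0.086, 0.11, 10, 0, 0, 0, 0.198, -0.086, 0.11, 10, 0, 0, 0, 0.198, -0.086, 0.11, 10, 0, 0, 0, 0.198, -0.086, 0.11, 10]
}}

```text
clock: 3.8
position: [0.6221, 0.2193, 0.2469]
ee_rot: [-0.465, -3.106, -0.001]
force: [0.3, 1.1, -1.0]
width: 0.189
gripper_force: 30.0
```

Run:
```python
from h import *
s=sensors.observe();print({k:s[k] for k in('clock','position','ee_rot','width','force','joints')})
im=optics.get_image('side');t=optics.get_image('top')
print(proj('side',s['position']),proj('top',s['position']))
p=s['position'];print(proj('side',[p-[0,0,.132],[*p[:2],.082]]))
a=cv2.resize(im[110:290,200:320],None,fx=3.3,fy=3.3,interpolation=2);b=cv2.resize(t[140:270,235:335],(400,520));b=cv2.copyMakeBorder(b,0,a.shape[0]-520,0,0,0)
cv2.imwrite('pics/a2.png',np.hstack([a,b])[:, :800]);print(a.shape)
```

```text
{'clock': 3.8, 'position': array([0.62208338, 0.21932643, 0.24689294]), 'ee_rot': array([-4.65290601e-01, -3.10647278e+00, -8.57558131e-04]), 'width': 0.1891224683987631, 'force': array([ 0.26157569,  1.07260437, -1.0176088 ]), 'joints': array([-0.56299681,  0.49309798,  0.22199712,  1.49069882, -0.11417558,
        1.170572  ,  0.95138089])}
[[260.15588074 120.20853925]] [[280.22732735 156.24843737]]
[[260.70639657 186.32643846]
 [260.83331074 201.56904924]]
(594, 396, 3)
```

View pics/a2.png

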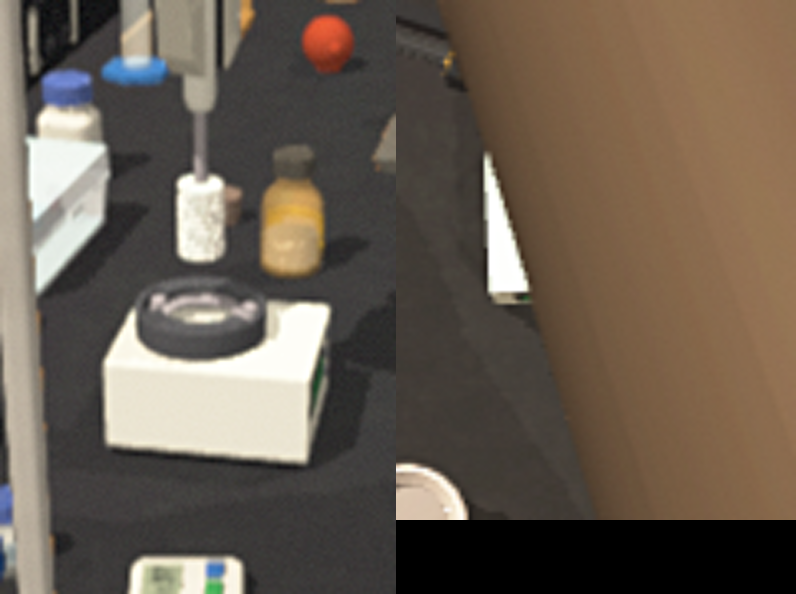

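>>> {"api": "arm_command", "payload": {
  "deltas": [0, 0, 0, 0, 0, -0.015, 10, 0, 0, 0, 0, 0, -0.03, 10, 0, 0, 0, 0, 0, -0.045, 10, 0, 0, 0, 0, 0, -0.06, 10, 0, 0, 0, 0, 0, -0.075, 10, 0, 0, 0, 0, 0, -0.09, 10, 0, 0, 0, 0, 0, -0.1, 10, 0, 0, 0, 0, 0, -0.1, 10]
}}

```text
clock: 4.7
position: [0.6221, 0.2181, 0.145]
ee_rot: [-0.467, -3.104, 0.002]
force: [-0.4, -1.0, -1.3]
width: 0.189
gripper_force: 30.0
```

>>> {"api": "arm_command", "payload": {
  "deltas": [0, 0, 0, 0, 0, -0.002, 10, 0, 0, 0, 0, 0, -0.004, 10, 0, 0, 0, 0, 0, -0.005, 10, 0, 0, 0, 0, 0, -0.006, 10, 0, 0, 0, 0, 0, -0.006, 10, 0, 0, 0, 0, 0, -0.006, 10]
}}

```text
clock: 5.3
position: [0.6231, 0.2183, 0.1409]
ee_rot: [0.468, 3.106, 0.0]
force: [0.7, 0.6, 0.5]
width: 0.188
gripper_force: 30.0
```

>>> {"api": "arm_command", "payload": {
  "deltas": [0, 0, 0, 0, 0, -0.001, 10, 0, 0, 0, 0, 0, -0.001, 10, 0, 0, 0, 0, 0, -0.002, 10, 0, 0, 0, 0, 0, -0.002, 10]
}}

```text
clock: 5.7
position: [0.6236, 0.2184, 0.14]
ee_rot: [0.468, 3.105, 0.001]
force: [-1.8, -0.5, 9.4]
width: 0.189
gripper_force: 30.0
```

>>> {"api": "arm_command", "payload": {
  "deltas": [0, 0, 0, 0, 0, 0.02, 10, 0, 0, 0, 0, 0, 0.04, 10, 0, 0, 0, 0, 0, 0.055, 10, 0, 0, 0, 0, 0, 0.055, 10, 0, 0, 0, 0, 0, 0.055, 10, 0, 0, 0, 0, 0, 0.04, 10, 0, 0, 0, 0, 0, 0.025, 10, 0, 0, 0, 0, 0, 0.012, 10, 0, 0, 0, 0, 0, 0.005, 10, 0, 0, 0, 0, 0, 0.002, 10, 0, 0, 0, 0, 0, 0, 10, 0, 0, 0, 0, 0, 0, 10, 0, 0, 0, 0, 0, 0, 10]
}}

```text
clock: 7.0
position: [0.6232, 0.2178, 0.14]
ee_rot: [0.468, 3.106, 0.0]
force: [-4.0, -2.6, 13.9]
width: 0.191
gripper_force: 30.0
```

>>> {"api": "arm_command", "payload": {
  "deltas": [0, 0, 0, 0, 0, 0.02, 10, 0, 0, 0, 0, 0, 0.04, 10, 0, 0, 0, 0, 0, 0.06, 10, 0, 0, 0, 0, 0, 0.085, 10, 0, 0, 0, 0, 0, 0.108, 10, 0, 0, 0, 0, 0, 0.108, 10, 0, 0, 0, -0.03, 0.013, 0.108, 10, 0, 0, 0, -0.06, 0.026, 0.108, 10, 0, 0, 0, -0.09, 0.039, 0.108, 10, 0, 0, 0, -0.12, 0.052, 0.108, 10, 0, 0, 0, -0.15, 0.065, 0.108, 10, 0, 0, 0, -0.18, 0.078, 0.108, 10, 0, 0, 0, -0.197, 0.085, 0.108, 10, 0, 0, 0, -0.197, 0.085, 0.108, 10, 0, 0, 0, -0.197, 0.085, 0.108, 10, 0, 0, 0, -0.197, 0.085, 0.07, 10, 0, 0, 0, -0.197, 0.085, 0.04, 10, 0, 0, 0, -0.197, 0.085, 0.015, 10, 0, 0, 0, -0.197, 0.085, 0.004, 10, 0, 0, 0, -0.197, 0.085, 0.004, 10]
}}

```text
clock: 9.0
position: [0.4262, 0.3021, 0.1413]
ee_rot: [-0.47, -3.105, 0.004]
force: [-0.1, -0.3, 0.1]
width: 0.19
gripper_force: 30.0
```

>>> {"api": "arm_command", "payload": {
  "deltas": [0, 0, 0, 0, 0, -0.002, 10, 0, 0, 0, 0, 0, -0.004, 10, 0, 0, 0, 0, 0, -0.005, 10, 0, 0, 0, 0, 0, -0.005, 10]
}}

```text
clock: 9.4
position: [0.4263, 0.3036, 0.1383]
ee_rot: [0.468, 3.106, 0.001]
force: [-0.5, 0.7, -0.6]
width: 0.19
gripper_force: 30.0
```

>>> {"api": "arm_command", "payload": {
  "deltas": [0, 0, 0, 0, 0, -0.001, 10, 0, 0, 0, 0, 0, -0.001, 10, 0, 0, 0, 0, 0, -0.001, 10]
}}

```text
clock: 9.7
position: [0.4262, 0.3035, 0.137]
ee_rot: [0.468, 3.106, 0.001]
force: [-0.1, -0.1, 2.1]
width: 0.189
gripper_force: 30.0
```

>>> {"api": "arm_command", "payload": {
  "deltas": [0, 0, 0, 0, 0, 0, 22, 0, 0, 0, 0, 0, 0, 26, 0, 0, 0, 0, 0, 0, 40, 0, 0, 0, 0, 0, 0, 60, 0, 0, 0, 0, 0, 0, 60, 0, 0, 0, 0, 0, 0, 60, 0, 0, 0, 0, 0, 0, 60, 0, 0, 0, 0, 0, 0.03, 60, 0, 0, 0, 0, 0, 0.06, 60, 0, 0, 0, 0, 0, 0.09, 60, 0, 0, 0, 0, 0, 0.11, 60, 0, 0, 0, 0, 0, 0.11, 60]
}}

```text
clock: 10.9
position: [0.4272, 0.3043, 0.2496]
ee_rot: [0.467, 3.103, 0.007]
force: [0.9, 0.8, -0.2]
width: 0.653
gripper_force: 0.0
```

Run:
```python
from h import *
s=sensors.observe();print({k:s[k] for k in('clock','position','ee_rot','width','force')})
crop(optics.get_image('side'),'pics/a3.png',260,100,180,200,3)
```

```text
{'clock': 10.9, 'position': array([0.42724033, 0.30425905, 0.24961682]), 'ee_rot': array([0.46738232, 3.10337491, 0.00650037]), 'width': 0.6525381997382392, 'force': array([ 0.92089286,  0.82098496, -0.24845425])}
```

View pics/a3.png

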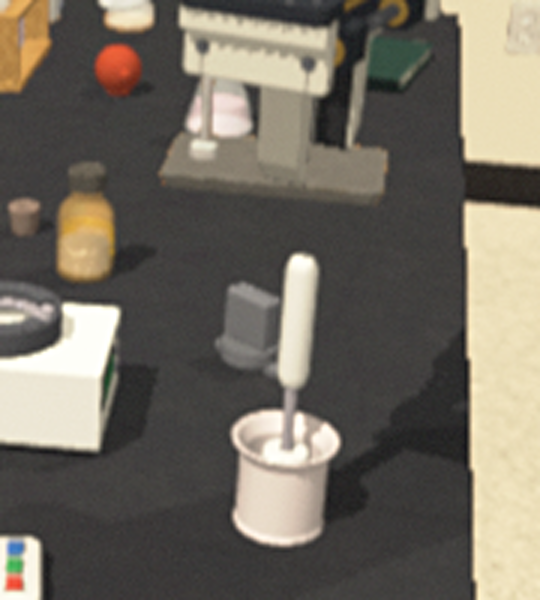

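>>> {"api": "arm_command", "payload": {
  "deltas": [0, 0, -0.03, 0.006, -0.03, 0, 60, 0, 0, -0.06, 0.013, -0.065, 0, 60, 0, 0, -0.1, 0.021, -0.1, 0, 60, 0, 0, -0.13, 0.028, -0.135, 0, 60, 0, 0, -0.16, 0.035, -0.17, 0, 60, 0, 0, -0.193, 0.042, -0.202, 0, 60, 0, 0, -0.193, 0.042, -0.202, 0, 60, 0, 0, -0.193, 0.042, -0.202, -0.03, 60, 0, 0, -0.193, 0.042, -0.202, -0.06, 60, 0, 0, -0.193, 0.042, -0.202, -0.09, 60, 0, 0, -0.193, 0.042, -0.202, -0.12, 60, 0, 0, -0.193, 0.042, -0.202, -0.12, 60, 0, 0, -0.193, 0.042, -0.202, -0.12, 60]
}}

```text
clock: 12.25
position: [0.4674, 0.1014, 0.1265]
ee_rot: [-0.93, -2.999, 0.002]
force: [0.5, -0.6, 0.7]
width: 0.652
gripper_force: 0.0
```

Run:
```python
from h import *
s=sensors.observe();p=s['position'];print({k:s[k] for k in('clock','position','ee_rot','width','force')})
im=optics.get_image('side');t=optics.get_image('top')
print(proj('side',[p,[*p[:2],.056],[*p[:2],0]]),proj('top',[*p[:2],.056]))
a=cv2.resize(im[120:250,300:400],(400,520));b=cv2.resize(t[200:330,290:390],(400,520))
cv2.imwrite('pics/a4.png',np.hstack([a,b]))
```

```text
{'clock': 12.25, 'position': array([0.46740572, 0.10143681, 0.12645413]), 'ee_rot': array([-9.30302673e-01, -2.99895589e+00,  2.13626246e-03]), 'width': 0.6520576105517653, 'force': array([ 0.49147118, -0.61451564,  0.65279837])}
[[347.22488612 166.62489006]
 [344.92819835 197.25614388]
 [343.19693842 220.3462056 ]] [[335.52303588 254.10630504]]
```

View pics/a4.png

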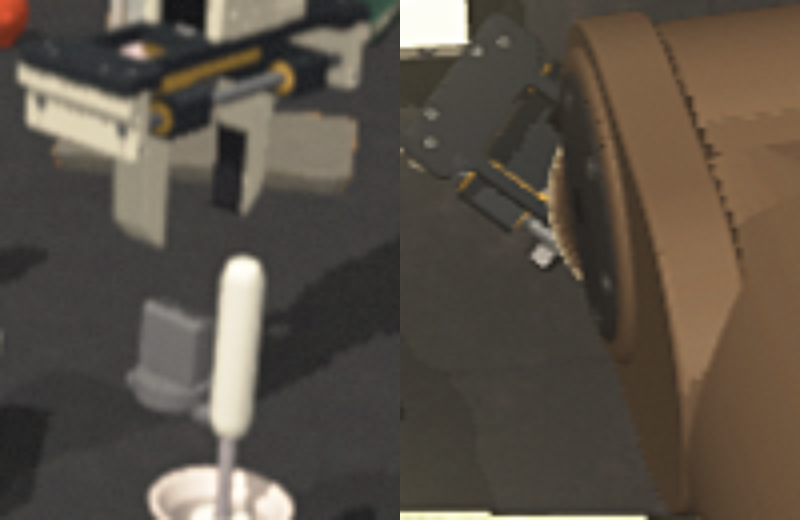

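>>> {"api": "arm_command", "payload": {
  "deltas": [0, 0, 0, 0.001, 0, -0.025, 60, 0, 0, 0, 0.001, 0, -0.05, 60, 0, 0, 0, 0.001, 0, -0.07, 60, 0, 0, 0, 0.001, 0, -0.084, 60, 0, 0, 0, 0.001, 0, -0.084, 60, 0, 0, 0, 0.001, 0, -0.084, 60, 0, 0, 0, 0.001, 0, -0.084, 12, 0, 0, 0, 0.001, 0, -0.084, 12, 0, 0, 0, 0.001, 0, -0.084, 12, 0, 0, 0, 0.001, 0, -0.084, 12, 0, 0, 0, 0.001, 0, -0.084, 12, 0, 0, 0, 0.001, 0, -0.084, 12],
  "force": 50
}}

```text
clock: 13.55
position: [0.469, 0.1012, 0.0428]
ee_rot: [0.932, 3.0, -0.0]
force: [0.5, -0.5, 0.5]
width: 0.193
gripper_force: 50.0
```

>>> {"api": "arm_command", "payload": {
  "deltas": [0, 0, 0, 0, 0, 0.02, 12, 0, 0, 0, 0, 0, 0.05, 12, 0, 0, 0, 0, 0, 0.08, 12, 0, 0, 0, 0, 0, 0.11, 12, 0, 0, 0, 0, 0, 0.11, 12, 0, 0, 0.07, 0.026, 0.02, 0.11, 12, 0, 0, 0.14, 0.05, 0.039, 0.11, 12, 0, 0, 0.21, 0.075, 0.058, 0.11, 12, 0, 0, 0.28, 0.1, 0.078, 0.11, 12, 0, 0, 0.35, 0.125, 0.097, 0.11, 12, 0, 0, 0.431, 0.145, 0.11, 0.11, 12, 0, 0, 0.431, 0.154, 0.1173, 0.11, 12, 0, 0, 0.431, 0.154, 0.1173, 0.09, 12, 0, 0, 0.431, 0.154, 0.1173, 0.09, 12, 0, 0, 0.431, 0.154, 0.1173, 0.09, 12]
}}

```text
clock: 15.05
position: [0.622, 0.2179, 0.1321]
ee_rot: [0.114, -3.137, 0.001]
force: [-0.6, -0.3, -0.3]
width: 0.194
gripper_force: 50.0
```

Run:
```python
from h import *
s=sensors.observe();p=s['position'];print({k:s[k] for k in('clock','position','ee_rot','width','force','joints')})
a=2*np.degrees(np.arctan2(s['ee_rot'][1],s['ee_rot'][0]))-90;print(a%180)
im=optics.get_image('side')
c,s_=np.cos(np.radians(4.3)),np.sin(np.radians(4.3));o=np.array([.623,.2184])
print(proj('side',[[*p[:2],p[2]-.0428],[*p[:2],.082],[.623,.2184,.082]]),[(q-[210,120])*5 for q in proj('side',[[.623-.04*c,.2184-.04*s_,.082],[.623+.04*c,.2184+.04*s_,.082],[.623,.2184,.082],[.623+.031*c,.2184+.031*s_,p[2]-.0428],[.623-.031*c,.2184-.031*s_,p[2]-.0428]])])
crop(im,'pics/a5.png',210,120,110,110,5)
```

```text
{'clock': 15.05, 'position': array([0.62199423, 0.21793669, 0.13206029]), 'ee_rot': array([ 1.14043962e-01, -3.13730283e+00,  1.45493540e-03]), 'width': 0.19398459902395587, 'force': array([-0.64755049, -0.26931307, -0.25963385]), 'joints': array([-0.50443943,  0.593449  ,  0.13306917,  1.61393647, -0.09170924,
        0.94272878,  1.30371134])}
94.16367961604982
[[261.03423269 197.95806562]
 [261.06113248 201.28009556]
 [260.50856847 201.32344508]] [array([352.43613456, 414.29722697]), array([153.68292331, 399.01667168]), array([252.54284237, 406.6172254 ]), array([175.44169953, 384.15441545]), array([329.98144228, 395.90151104])]
```

View pics/a5.png

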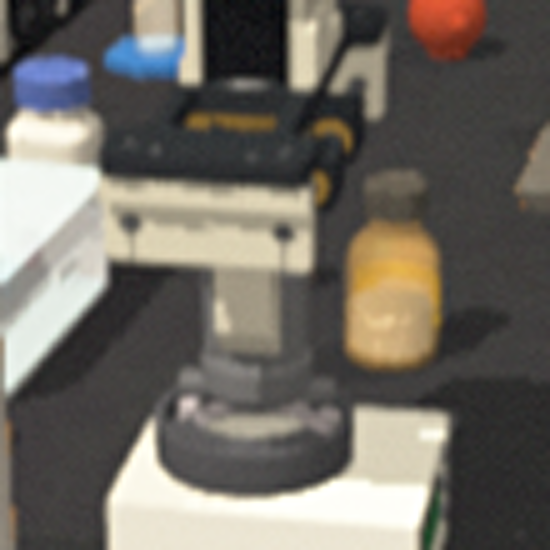

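>>> {"api": "arm_command", "payload": {
  "deltas": [0, 0, 0, 0, 0, -0.003, 12, 0, 0, 0, 0, 0, -0.006, 12, 0, 0, 0, 0, 0, -0.009, 12, 0, 0, 0, 0, 0, -0.012, 12, 0, 0, 0, 0, 0, -0.014, 12, 0, 0, 0, 0, 0, -0.014, 12]
}}

```text
clock: 15.7
position: [0.6228, 0.2185, 0.1183]
ee_rot: [0.118, -3.139, 0.0]
force: [0.2, -0.3, -0.2]
width: 0.193
gripper_force: 50.0
```

Free descent through the mouth. Press on.

>>> {"api": "arm_command", "payload": {
  "deltas": [0, 0, 0, 0, 0, -0.002, 12, 0, 0, 0, 0, 0, -0.003, 12, 0, 0, 0, 0, 0, -0.004, 12, 0, 0, 0, 0, 0, -0.004, 12, 0, 0, 0, 0, 0, -0.004, 12]
}}

```text
clock: 16.2
position: [0.6232, 0.2187, 0.115]
ee_rot: [-0.118, 3.139, 0.0]
force: [-0.3, -0.4, 2.2]
width: 0.194
gripper_force: 50.0
```

>>> {"api": "arm_command", "payload": {
  "deltas": [0, 0, 0, 0, 0, -0.001, 12, 0, 0, 0, 0, 0, -0.002, 12, 0, 0, 0, 0, 0, -0.003, 12, 0, 0, 0, 0, 0, -0.004, 12, 0, 0, 0, 0, 0, -0.004, 12, 0, 0, 0, 0, 0, -0.004, 12]
}}

```text
clock: 16.8
position: [0.6232, 0.2187, 0.1109]
ee_rot: [-0.118, 3.139, 0.0]
force: [0.8, 1.1, 4.6]
width: 0.193
gripper_force: 50.0
```

>>> {"api": "arm_command", "payload": {
  "deltas": [0, 0, 0, 0, 0, -0.001, 12, 0, 0, 0, 0, 0, -0.002, 12, 0, 0, 0, 0, 0, -0.0025, 12, 0, 0, 0, 0, 0, -0.0025, 12, 0, 0, 0, 0, 0, -0.0025, 12]
}}

```text
clock: 17.3
position: [0.6233, 0.2187, 0.1096]
ee_rot: [-0.118, 3.138, 0.001]
force: [-4.2, -0.7, 14.7]
width: 0.19
gripper_force: 50.0
```

>>> {"api": "arm_command", "payload": {
  "deltas": [0, 0, 0, 0, 0, 0.001, 12, 0, 0, 0, 0, 0, 0.0015, 12, 0, 0, 0, 0, 0, 0.0015, 12, 0, 0, 0, 0, 0, 0.0015, 12]
}}

```text
clock: 17.7
position: [0.6232, 0.2187, 0.11]
ee_rot: [-0.118, 3.139, 0.0]
force: [-0.1, 0.2, 5.7]
width: 0.196
gripper_force: 50.0
```

>>> {"api": "arm_command", "payload": {
  "deltas": [0, 0, -0.02, 0, 0, 0, 12, 0, 0, -0.04, 0, 0, 0, 12, 0, 0, -0.06, 0, 0, 0, 12, 0, 0, -0.08, 0, 0, 0, 12, 0, 0, -0.1, 0, 0, 0, 12, 0, 0, -0.12, 0, 0, 0, 12, 0, 0, -0.14, 0, 0, 0, 12, 0, 0, -0.16, 0, 0, 0, 12, 0, 0, -0.18, 0, 0, 0, 12, 0, 0, -0.2, 0, 0, 0, 12, 0, 0, -0.22, 0, 0, 0, 12, 0, 0, -0.24, 0, 0, 0, 12, 0, 0, -0.24, 0, 0, 0, 12]
}}

```text
clock: 19.0
position: [0.6236, 0.2186, 0.1101]
ee_rot: [0.474, 3.104, 0.001]
force: [0.6, -0.7, 4.9]
width: 0.19
gripper_force: 50.0
```

```bash
cat > st.py <<'E'
from h import *
s=sensors.observe();print(s['position'],s['force'],s['ft_torque'],s['width'])
print((2*np.degrees(np.arctan2(s['ee_rot'][1],s['ee_rot'][0]))-90)%180, s['ee_rot'])
E
python3 st.py
```

```text
[0.62362001 0.2186471  0.11012216] [ 0.61976888 -0.68389026  4.8735786 ] [-0.07079267 -0.25962051  0.08065994] 0.19047280610299175
72.63340292568927 [4.74103563e-01 3.10433240e+00 6.17772469e-04]
```

>>> {"api": "arm_command", "payload": {
  "deltas": [0, 0, -0.03, 0, 0, 0, 12, 0, 0, -0.06, 0, 0, 0, 12, 0, 0, -0.09, 0, 0, 0, 12, 0, 0, -0.12, 0, 0, 0, 12, 0, 0, -0.15, 0, 0, 0, 12, 0, 0, -0.18, 0, 0, 0, 12, 0, 0, -0.21, 0, 0, 0, 12, 0, 0, -0.24, 0, 0, 0, 12, 0, 0, -0.27, 0, 0, 0, 12, 0, 0, -0.3, 0, 0, 0, 12, 0, 0, -0.33, 0, 0, 0, 12, 0, 0, -0.36, 0, 0, 0, 12, 0, 0, -0.39, 0, 0, 0, 12, 0, 0, -0.42, 0, 0, 0, 12, 0, 0, -0.45, 0, 0, 0, 12, 0, 0, -0.48, 0, 0, 0, 12, 0, 0, -0.51, 0, 0, 0, 12, 0, 0, -0.53, 0, 0, 0, 12, 0, 0, -0.53, 0, 0, 0, 12]
}}

```text
clock: 20.9
position: [0.6238, 0.2183, 0.1101]
ee_rot: [1.689, 2.647, 0.001]
force: [1.8, -0.6, 5.6]
width: 0.197
gripper_force: 50.0
```

```bash
python3 st.py
```

```text
[0.62379351 0.21828185 0.11012775] [ 1.84646826 -0.63409908  5.57744751] [-0.30202588 -0.29508859  0.13160365] 0.19650910827054552
24.923137498111828 [1.68891482e+00 2.64714529e+00 9.41512559e-04]
```

>>> {"api": "arm_command", "payload": {
  "deltas": [0, 0, -0.03, 0, 0, 0, 12, 0, 0, -0.06, 0, 0, 0, 12, 0, 0, -0.09, 0, 0, 0, 12, 0, 0, -0.11, 0, 0, 0, 12, 0, 0, -0.13, 0, 0, 0, 12, 0, 0, -0.13, 0, 0, 0, 12, 0, 0, -0.13, 0, 0, 0, 12]
}}

```text
clock: 21.6
position: [0.6236, 0.2181, 0.1101]
ee_rot: [1.949, 2.462, 0.001]
force: [1.3, -1.4, 5.4]
width: 0.19
gripper_force: 50.0
```

```bash
python3 st.py
```

```text
[0.62359777 0.21814334 0.11008164] [ 1.31266011 -1.42279339  5.39902705] [-0.36456276 -0.15658149  0.16272507] 0.18987548856640318
13.280146995640365 [1.94891770e+00 2.46245824e+00 6.10834883e-04]
```

>>> {"api": "arm_command", "payload": {
  "deltas": [0, 0, -0.01, 0, 0, 0, 12, 0, 0, -0.02, 0, 0, 0, 12, 0, 0, -0.03, 0, 0, 0, 12, 0, 0, -0.03, 0, 0, 0, 12, 0, 0, -0.03, 0, 0, 0, 12]
}}

```text
clock: 22.1
position: [0.6236, 0.2181, 0.1101]
ee_rot: [2.006, 2.416, 0.001]
force: [0.7, -1.2, 6.4]
width: 0.188
gripper_force: 50.0
```

```bash
python3 st.py
```

```text
[0.6236251  0.2181228  0.11007912] [ 0.68253382 -1.16980353  6.35068602] [-0.42238706 -0.1896025   0.10726486] 0.1881782572179925
10.581465071988944 [2.00634353e+00 2.41585727e+00 7.08449714e-04]
```

>>> {"api": "arm_command", "payload": {
  "deltas": [0, 0, -0.01, 0, 0, 0, 12, 0, 0, -0.02, 0, 0, 0, 12, 0, 0, -0.03, 0, 0, 0, 12, 0, 0, -0.03, 0, 0, 0, 12, 0, 0, -0.03, 0, 0, 0, 12]
}}

```text
clock: 22.6
position: [0.6233, 0.2181, 0.1099]
ee_rot: [2.062, 2.369, -0.0]
force: [0.4, -1.2, 5.9]
width: 0.195
gripper_force: 50.1
```

```bash
python3 st.py
```

```text
[0.62329948 0.2181307  0.10994827] [ 0.39865263 -1.18387759  5.88220057] [-0.45582776  0.02775159  0.4114402 ] 0.1948324434502291
7.914283203784606 [ 2.06226089e+00  2.36877883e+00 -1.88599202e-04]
```

>>> {"api": "arm_command", "payload": {
  "deltas": [0, 0, -0.005, 0, 0, 0, 12, 0, 0, -0.005, 0, 0, 0, 12, 0, 0, -0.005, 0, 0, 0, 12, 0, 0, -0.005, 0, 0, 0, 12]
}}

```text
clock: 23.0
position: [0.6233, 0.2181, 0.11]
ee_rot: [2.071, 2.361, -0.0]
force: [-0.1, -2.3, 5.4]
width: 0.194
gripper_force: 50.1
```

```bash
python3 st.py; python3 -c "
from h import *
crop(optics.get_image('side'),'pics/a6.png',200,110,190,180,3)"
```

```text
[0.62328278 0.2181212  0.10997131] [-0.09927776 -2.26988188  5.43048789] [-0.46841416  0.05169391  0.48380999] 0.19386312584562432
7.478817681159143 [ 2.07123958e+00  2.36091558e+00 -2.43350283e-04]
```

View pics/a6.png

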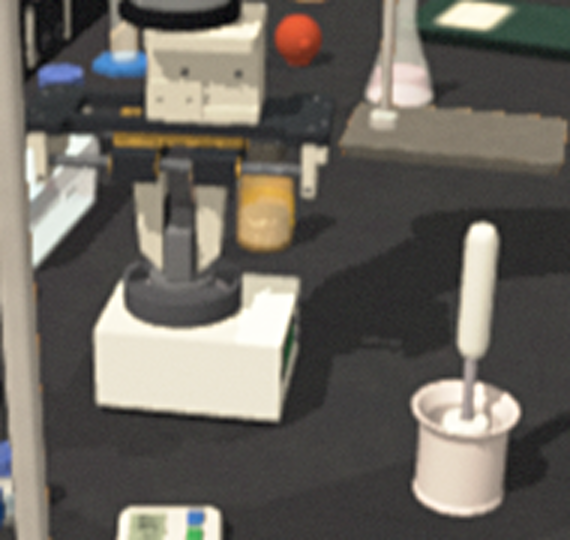

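The picture shows the cap seated in the collar with its bar turned end-on to the camera at about (180,220). The brush is upright in its pot at (470,400), and the bystanders in view have not moved. The twisting moment has risen to about 0.48 N m, so the cap is at the stop.

```bash
python3 -c "
from cell import arm
print(arm.sign_off())"
```

```text
the job is handed in; nothing more can be done
None
```

I scrubbed the well twice down to the bottom, stood the brush back in its pot and let go, then pressed the cap in and turned it clockwise to the stop; the arm is still gripping and holding it there, and I handed the job in at about 23 s.

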